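# Roll the fresh filter cartridge into the V-cradle

### The arm

A 6-joint arm with a two-finger parallel gripper is mounted at the origin on the work surface. World frame = base frame: x ahead of the robot, y to its left, z up, the work surface at z = 0. Lengths are in m, angles in rad, forces in N, time in s.
With the tool pointing down it reaches from about 0.375 to 0.9 m from the base axis. Payload 3.1 kg.
Tool frame: the origin (TCP) lies midway between the tips of the shut fingers; the grasp point (between the pads) lies 19 mm behind it (pinch_z is the distance from the TCP to the grasp point, in m); z points along the fingers, y is the line along which they close (so a half turn about z gives the same grasp; the last joint's range is limited). The gripper opens to 85 mm and grips with 20 to 120 N. Pads are 22 mm wide; open, the fingers measure 114 mm over their backs; the gripper's body (76 mm by 85 mm) begins 54 mm behind the grasp point. The pads swing forward as they close: fully open they stand 13 mm farther back than shut.
Start: joints at [1.044, 0.527, 1.433, -0, 1.181, -0.178], TCP at [0.213, 0.588, 0.231] pointing down, gripper open.
Joint ranges: [-3.08, 3.08], [-0.75, 2.2], [0.22, 2.44], [-1.43, 4.57], [0, 2.65], [-2.85, 2.85]. Speed limits (rad/s): [2.79, 2.79, 3.14, 3.14, 3.14, 3.14].

### API

Orientations are given as a unit quaternion [x, y, z, w].
In Python, from station import sense, snapshot, camera_params, sign_off, pinch_z gives the robot as it stands. The module is installed in compiled form; this text tells all that it offers.
- The arm moves only by the shell command python3 -m handwheel 'ROWS' [FORCE]. ROWS is JSON, a list that holds one entry, the list of rows, each a list of 7 numbers: the turn, a rotation vector about the tool's x, y, z in degrees, then the shift along the tool's x, y, z in m, then the opening, from 0 (shut) to 1 (fully open). A call has 1 to 20 rows; each row shifts and turns the commanded pose from where the row before left it, along the tool's axes as they then stand; what a row does not reach is not made up. A row lasts 1/8 s, in which the tool goes at most 62.5 mm and 10.7 degrees, less where a joint would pass 70% of its speed; a pose out of reach is approached as far as the arm can. A call with a gripper value outside its range is refused whole. The fingers move at their own pace and stop on an object; FORCE is the grip in N (left out, the last holds). Time passes only in rows, so rows that do not move let the fingers close. It gives the time, the measured TCP pose, the force, the opening and the grip force at its end, in the units of the state.
- sense(): the state, without advancing time (a new reading comes with each control period).
- snapshot(name): name is "scene" or "top" or "wrist"; returns the picture (400x640x3 uint8, red, green, blue); there is no depth.
- camera_params(name): a dict with "fx", "fy", "cx", "cy" (pixels), "world_to_cam" (4x4, takes a point from world to camera coordinates); the wrist camera has in their place "mount" (4x4, takes a point from camera to tool coordinates, whose origin is the TCP and whose axes are the flange's). Camera axes: x right, y down, z forward; pixel columns grow to the right and rows downward; lengths in m; the calibration is good to about 2 mm. The wrist camera is an equidistant fisheye: a pixel r from the principal point sees the ray r / f radians off the axis. A picture is of the moment at which its call begins: read the wrist's pose just before it. camera_params takes no time and is no camera call.
- sign_off(): hands the job in; it is judged then, once.
The state is a dict: "t": time; "q": joint angles; "qd": joint speeds; "tau": joint torques, N m; "tcp_pos": TCP position; "tool_rot": TCP orientation; "force": force on the tool from outside, world axes, zero at the start; "ft_torque": the same for the moment, N m; "finger_gap": opening from 0.0 (shut) to 1.0 (fully open); "gripper_force": force on a finger pad.
Only numpy, scipy, OpenCV 4.12 (cv2) and the standard library are available. Lean on these libraries where they do the work, as an engineer would, in place of code of your own. Each camera call takes 0.05 s, during which the arm holds its last target. There are 200 camera calls.

### The job

With your fingertips, gently roll the fresh blue-capped cartridge by its side along the bench and into the V-cradle, then push it along the V until its end meets the steel end plate. It must roll, not be dragged, lifted or carried; leave the spent orange-capped cartridge and everything else on the bench where they are, and move clear at the end.

Things in the scene. Friction and masses are not known exactly. Their poses are not given: they have to be found in the camera images.
- cartridge: the fresh purifier cartridge: rigid white cylinder lying on its side, blue cap at each end, green label on one side. 60 mm in diameter over its whole length of 190 mm, flat ends, smooth, about 0.55 kg. Origin at its centre, 30 mm above the bench. x is its long axis, at the start pointing away from the robot; y and z turn as it rolls. It rolls when pushed and soon stops by itself when left
- cradle: the V-cradle, one aluminium piece fixed to the bench, 250 mm long, 137 mm wide, alike on both sides. Origin under its middle; x along the V to the end plate, y across to the left, z up. A 15 degree ramp climbs from the bench at 68 mm off the middle line to a lip 13 mm high at 20 mm off it; from there the dark V falls at 30 degrees to its bottom, 1.5 mm above the bench. The near end (-x) is open
- seat (a point): where the cartridge's centre lies when it is fully home: in the V, on both flanks, its far end on the end plate; 36 mm above the bench, 25 mm towards the end plate from the cradle's middle. Axes as the cradle's
- plate (a point): centre of the near face of the dark steel end plate that stands upright across the far end of the V, 95 mm beyond the seat along x, 36 mm above the bench. The plate is 76 mm wide and 68 mm high, with low brackets 27 mm deep behind it; x points from the V into the plate
- spent: the spent cartridge: same size and weight, but orange caps and a tan body, lying loose on the bench on the other side of the cradle; origin at its centre, x its long axis. It rolls if touched: leave it alone
- flask: stoppered glass conical flask, 150 mm tall, 86 mm wide at the foot; origin at the centre of its underside, z up. A bystander.
- wash: white wash bottle with a red cap and spout, 72 mm across, 200 mm tall; origin at the centre of its underside, z up. A bystander.
- reagent: amber reagent bottle with a black cap, 64 mm across, 150 mm tall; origin at the centre of its underside, z up. A bystander.
- beaker: glass beaker, 68 mm across, 95 mm tall; origin at the centre of its underside, z up. A bystander.
- spanner: steel spanner, 170 mm long, lying flat on the bench; origin under its middle, x along it. A bystander.
- tape: flat yellow roll of sealing tape, 56 mm across, 13 mm thick, lying on the bench; origin at the centre of its underside. A bystander.

How it is judged:
On the way:
1. the cartridge rolls at least a good fifth of a turn (1.2 rad) about its own axis while still on the bench (angle between cartridge's own z axis and vertical above 1.2 rad and height (world z) of cartridge below 0.034 m).
At the end, for the whole second after the job is handed in: the fresh cartridge rests in the V on both flanks, parallel to it within 0.04 rad, its centre within 4 mm of the seat across and in height, its far end within 5 mm of the end plate; it is at rest; the spent cartridge lies within 10 mm of its start (x of cartridge in the frame of seat between -0.005 and 0.004 m and y of cartridge in the frame of seat between -0.004 and 0.004 m and z of cartridge in the frame of seat between -0.004 and 0.004 m and angle between the x axis of cartridge and the x axis of seat, either way round below 0.04 rad and linear speed of cartridge below 0.01 m/s and distance of spent from where it was at the start of the episode below 0.01 m); the robot touches nothing.
It fails at once if the cartridge is lifted or carried (centre more than 50 mm above the bench, or tipped more than 0.25 rad from level) (height (world z) of cartridge above 0.05 m or angle between cartridge's own x axis and vertical below 1.32 rad or angle between cartridge's own x axis and vertical above 1.82 rad).
It fails at once if the cartridge is flung or let run (faster than 0.4 m/s) (linear speed of cartridge above 0.4 m/s).
It fails at once if the spent cartridge is disturbed (moved more than 10 mm) (distance of spent from where it was at the start of the episode above 0.01 m).
It fails at once if another thing on the bench is disturbed (moved more than 15 mm) (distance of any of flask, wash, reagent, beaker, spanner, tape from where it was at the start of the episode above 0.015 m).
It also fails if it takes over 56 s, if anything falls off the work surface, if the arm or the gripper's body presses on something with over 40 N, if the wrist force passes 120 N, or if a joint passes its speed limit or range.

## Working session

There is one attempt and no reset: what is moved stays moved. The work goes in short steps, Python scripts to look and compute and a shell command to move; the robot and the scene stay as the last step left them, time stands still between calls to the robot, and variables do not carry over. Pictures are saved under pics/ and viewed, at most 10 in all, crops included, and the job is handed in when it is done.

```bash
mkdir -p pics; python3 - <<'E'
from station import *
import cv2,numpy as np
s=sense();print({k:np.round(v,3).tolist() for k,v in s.items()},pinch_z)
for n in("scene","top"):
    im=snapshot(n);cv2.imwrite(f"pics/{n}.png",im[:,:,::-1])
    p=camera_params(n);print(n,p['fx'],p['fy'],p['cx'],p['cy'],np.round(p['world_to_cam'],3).tolist())
E
```

```text
{'t': 0.0, 'q': [1.044, 0.528, 1.434, -0.0, 1.181, -0.178], 'qd': [-0.0, -0.001, -0.001, -0.0, -0.0, 0.001], 'tau': [0.001, -44.234, -17.803, -0.0, 0.008, -0.0], 'tcp_pos': [0.213, 0.587, 0.23], 'tool_rot': [0.173, 0.985, -0.001, -0.0], 'force': [-0.156, 0.16, 0.334], 'ft_torque': [0.001, -0.056, -0.02], 'gripper_force': 0.0, 'finger_gap': 1.004} 0.0187
scene 388.4506469328414 388.4506469328414 322.5971597595439 193.6890802295065 [[-0.436, 0.9, -0.012, 0.198], [0.687, 0.325, -0.65, -0.31], [-0.581, -0.292, -0.76, 1.46], [0.0, 0.0, 0.0, 1.0]]
top 370.9075605348173 370.9075605348173 316.8168467408455 198.26093475058377 [[0.018, -1.0, -0.009, -0.015], [-0.984, -0.016, -0.179, 0.489], [0.179, 0.012, -0.984, 0.866], [0.0, 0.0, 0.0, 1.0]]
```

View pics/top.png

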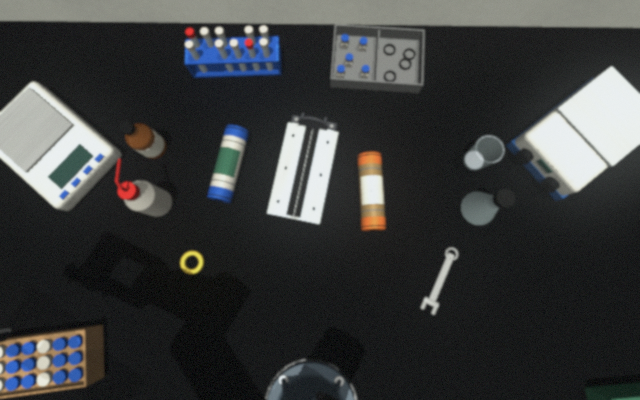

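View pics/scene.png

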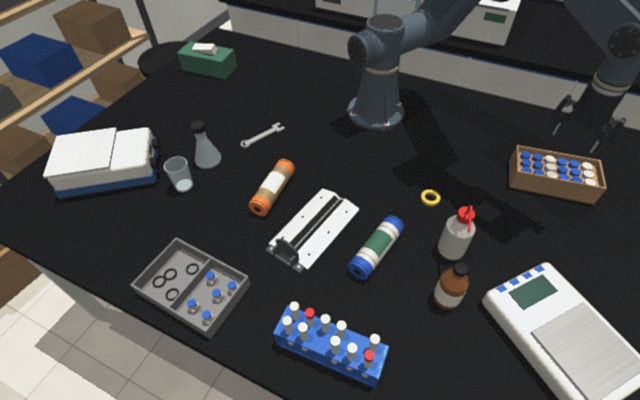

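The top view shows the fresh cartridge around (228,163), the cradle at about (303,173) with its plate at (313,121), and the spent one at (372,190). The scene view shows the same layout from the far side. I'll enlarge both.

```bash
python3 - <<'E'
import cv2
a=cv2.imread("pics/top.png")[105:240,190:390];cv2.imwrite("pics/topc.png",cv2.resize(a,None,fx=4,fy=4,interpolation=cv2.INTER_CUBIC))
a=cv2.imread("pics/scene.png")[180:290,240:420];cv2.imwrite("pics/scenec.png",cv2.resize(a,None,fx=4,fy=4,interpolation=cv2.INTER_CUBIC))
E
```

```text
(no output)
```

View pics/topc.png

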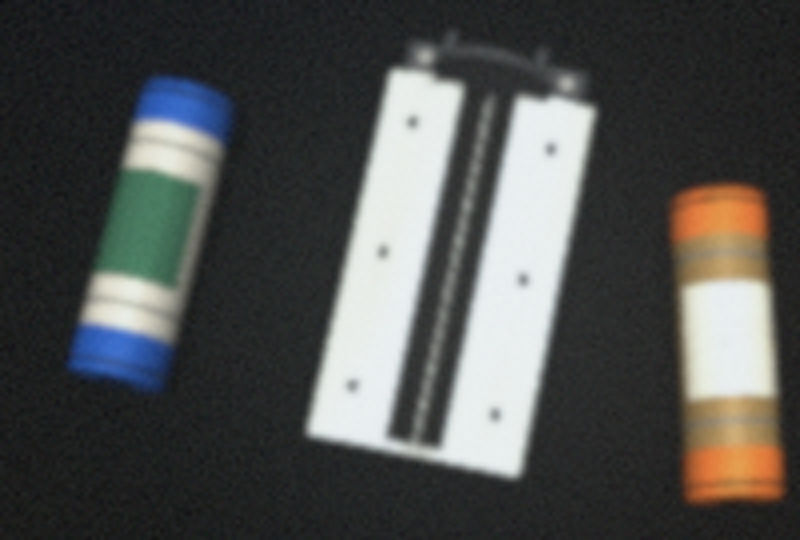

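View pics/scenec.png

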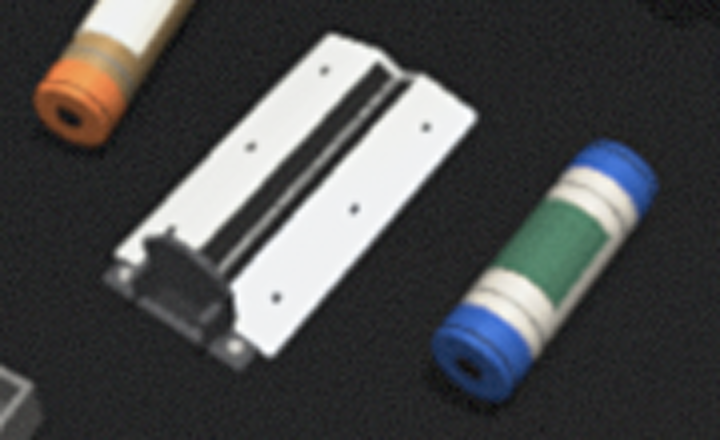

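In the crops the cradle corners (top crop) are at (307,435), (521,477), (390,68) and (597,104). In the scene crop they are at (477,117), (334,33) and (272,357). I'll fit the cradle to its corners, and both cartridges to their silhouettes.

```bash
cat > h.py <<'E'
from station import *
import numpy as np,cv2
from scipy.optimize import minimize,least_squares
P={n:camera_params(n) for n in("top","scene")}
def proj(n,X):
    p=P[n];T=np.array(p['world_to_cam']);c=np.atleast_2d(X)@T[:3,:3].T+T[:3,3]
    return np.c_[p['fx']*c[:,0]/c[:,2]+p['cx'],p['fy']*c[:,1]/c[:,2]+p['cy']]
def cyl(v):
    x,y,z,a=v;t=np.linspace(0,2*np.pi,40);u=np.array([np.cos(a),np.sin(a),0]);w=np.array([-u[1],u[0],0])
    r=.03*(np.cos(t)[:,None]*w+np.sin(t)[:,None]*[0,0,1]);return np.r_[[x,y,z]+r+.095*u,[x,y,z]+r-.095*u]
def fill(n,X):
    m=np.zeros((1600,2560),np.uint8);h=cv2.convexHull(((proj(n,X)+.5)*4-.5).astype(np.float32)).round().astype(int)
    return cv2.fillConvexPoly(m,h,1)
def mask(im,seed):
    m=(cv2.resize(im,None,fx=4,fy=4,interpolation=cv2.INTER_CUBIC).max(2)>70).astype(np.uint8)
    _,l=cv2.connectedComponents(m);return (l==l[int(seed[1]*4),int(seed[0]*4)]).astype(np.uint8)
def fitcyl(ims,seeds,v0):
    M={n:mask(ims[n],seeds[n]) for n in seeds}
    def f(v): return sum((fill(n,cyl(v))^M[n]).sum()/M[n].sum() for n in M)
    S=np.vstack([v0]+[np.array(v0)+d for d in np.diag([.02,.02,.01,.1])])
    r=minimize(f,v0,method='Nelder-Mead',options=dict(initial_simplex=S,xatol=1e-4,fatol=1e-4));return r.x,r.fun
E
python3 - <<'E'
from h import *
tc=lambda L:(np.array(L)+.5)/4-.5
pt=tc([(307,435),(521,477),(390,68),(597,104)])+[190,105]
ps=tc([(477,117),(334,33),(272,357)])+[240,180]
C=np.array([[-.125,.0685,0],[-.125,-.0685,0],[.125,.0685,0],[.125,-.0685,0]])
def W(v):c,s=np.cos(v[2]),np.sin(v[2]);return C@np.array([[c,s,0],[-s,c,0],[0,0,1]])+[v[0],v[1],v[3]]
f=lambda v:np.r_[proj("top",W(v))-pt,proj("scene",W(v)[:3])-ps].ravel()
r=least_squares(f,[.55,.05,-.2,0]);print("cradle",r.x.round(4),r.fun.round(1))
v=r.x;u=np.array([np.cos(v[2]),np.sin(v[2])]);print("seat",v[:2]+.025*u,"plate",v[:2]+.12*u)
ims={n:cv2.imread(f"pics/{n}.png") for n in P}
for nm,sd,v0 in(("fresh",dict(top=(226,165),scene=(376,243)),[.58,.25,.03,-.2]),("spent",dict(top=(372,190),scene=(275,185)),[.5,-.1,.03,0])):
    print(nm,fitcyl(ims,sd,v0))
# bystander tape / wash / reagent rough on plane
T=np.linalg.inv(np.array(P['top']['world_to_cam']));p=P['top']
for nm,px in dict(tape=(191,262),wash_foot=(155,205),reag_foot=(155,150)).items():
    d=T[:3,:3]@[(px[0]-p['cx'])/p['fx'],(px[1]-p['cy'])/p['fy'],1];o=T[:3,3];print(nm,(o-d*o[2]/d[2]).round(3))
E
```

```text
cradle [ 0.5681  0.0317 -0.1843  0.0006] [ 0.2 -0.7 -0.8 -0.5  0.4  0.3 -1.   0.9  0.1 -0.5 -1.1  0.3 -0.2 -0.5]
seat [0.59265869 0.0271041 ] plate [0.68605069 0.00969905]
fresh (array([ 0.5811755 ,  0.2208046 ,  0.03811923, -0.16030398]), np.float64(0.19211996845089227))
spent (array([ 0.51295634, -0.14135207,  0.03391465,  0.0503511 ]), np.float64(0.08003189169820385))
tape [0.33  0.306 0.   ]
wash_foot [0.473 0.411 0.   ]
reag_foot [0.62  0.425 0.   ]
```

```bash
sed -i 's/_,l=cv2/m=cv2.morphologyEx(m,cv2.MORPH_CLOSE,np.ones((15,15)));_,l=cv2/; s/>70/>60/' h.py; python3 - <<'E'
from h import *
ims={n:cv2.imread(f"pics/{n}.png") for n in P}
for nm,sd,v0 in(("fresh",dict(top=(226,165),scene=(376,243)),[.58,.22,.03,-.2]),("spent",dict(top=(372,190),scene=(275,185)),[.51,-.14,.03,0.05])):
    v,e=fitcyl(ims,sd,v0);print(nm,v.round(4),e)
    for n in sd:
        m=mask(ims[n],sd[n]);print(n,(m^fill(n,cyl(v))).sum()/m.sum(),m.sum())
        if nm=="fresh":
            big=cv2.resize(ims[n],None,fx=4,fy=4);
            for q,c in((m,(0,0,255)),(fill(n,cyl(v)),(0,255,255))): cv2.drawContours(big,cv2.findContours(q,0,2)[0],-1,c,1)
            x,y=[int(4*k) for k in sd[n]];cv2.imwrite(f"pics/o_{n}.png",big[y-200:y+200,x-180:x+180])
cv2.imwrite("pics/o.png",np.hstack([cv2.imread(f"pics/o_{n}.png") for n in P]))
E
```

```text
fresh [ 0.5787  0.2208  0.0324 -0.192 ] 0.040462586372731535
top 0.024956942774510122 30773
scene 0.015505643598221411 26313
spent [ 0.5131 -0.1408  0.0339  0.0499] 0.07564332023594267
top 0.03856239395341663 32415
scene 0.037080926282526044 20253
```

View pics/o.png

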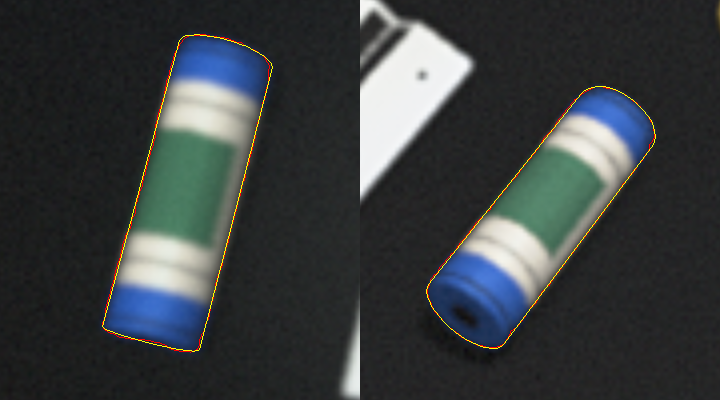

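The overlay shows the fitted outline (yellow) lying on the cartridge silhouette in both views. The centre height of 32 mm agrees with the 30 mm given. In the cradle frame the cartridge is at about (-24, +188) mm and nearly parallel to the V. I'll turn the tool so the two open fingers lie along the cartridge, then go around the wash bottle.

```bash
python3 -m handwheel '[[[0,0,10.1,0,0,-0.006,1],[0,0,10.1,0,0,-0.006,1],[0,0,10.1,0,0,-0.006,1],[0,0,10.1,0,0,-0.006,1],[0,0,10.1,0,0,-0.006,1],[0,0,10.1,0,0,-0.006,1],[0,0,10.1,0,0,-0.006,1],[0,0,10,0,0,-0.006,1],[0,0,0,-0.035,0.019,0,1],[0,0,0,-0.035,0.019,0,1],[0,0,0,-0.035,0.019,0,1],[0,0,0,-0.035,0.019,0,1],[0,0,0,-0.035,0.019,0,1],[0,0,0,-0.035,0.019,0,1],[0,0,0,-0.035,0.019,0,1],[0,0,0,-0.035,0.019,0,1]]]'
cat >> h.py <<'E'
CR=np.array([.5681,.0317]);A=-.1843;U=np.array([np.cos(A),np.sin(A)]);V=np.array([-U[1],U[0]])
def cr(p): d=np.array(p[:2])-CR;return np.round([d@U,d@V],4)
def st():
    from scipy.spatial.transform import Rotation as R
    s=sense();M=R.from_quat(s['tool_rot']).as_matrix()
    print("t",round(s['t'],2),"tcp cradle",cr(s['tcp_pos']),"z",round(s['tcp_pos'][2],4),"tool y vs V deg",round(np.degrees(np.arctan2(M[1,1],M[0,1])-A),2),"z",M[:,2].round(3),"F",np.round(s['force'],1))
E
python3 -c "from h import *;st()"
```

```text
t: 2.1
tcp_pos: [0.3107, 0.283, 0.2791]
tool_rot: [0.769, 0.639, -0.0, 0.0]
force: [0.5, -0.0, 0.7]
finger_gap: 0.999
gripper_force: 0.0
t 2.1 tcp cradle [-0.2991  0.1999] z 0.2791 tool y vs V deg -0.05 z [-0. -0. -1.] F [ 0.5 -0.   0.7]
```

```bash
python3 -m handwheel '[[[0,0,0,0.006,0.0345,0,1],[0,0,0,0.006,0.0345,0,1],[0,0,0,0.006,0.0345,0,1],[0,0,0,0.006,0.0345,0,1],[0,0,0,0.006,0.0345,0,1],[0,0,0,0.006,0.0345,0,1],[0,0,0,0.007,0.0345,0,1],[0,0,0,0.007,0.0345,0,1],[0,0,0,0,0,0.034,1],[0,0,0,0,0,0.034,1],[0,0,0,0,0,0.034,1],[0,0,0,0,0,0.034,1],[0,0,0,0,0,0.034,1],[0,0,0,0,0,0.034,1],[0,0,0,0,0,0.034,1],[0,0,0,0,0,0.02,1],[0,0,0,0,0,0.009,1],[0,0,0,0,0,0,1]]]'
python3 - <<'E'
from h import *
st()
a=snapshot("top")[:,:,::-1][90:240,170:370];b=snapshot("scene")[:,:,::-1][160:310,280:480]
cv2.imwrite("pics/p1.png",cv2.resize(np.hstack([a,b]),None,fx=2,fy=2,interpolation=cv2.INTER_CUBIC))
E
```

```text
t: 4.35
tcp_pos: [0.5913, 0.2826, 0.0122]
tool_rot: [0.77, 0.639, -0.0, -0.0]
force: [-0.2, 0.1, 0.3]
finger_gap: 1.001
gripper_force: 0.0
t 4.35 tcp cradle [-0.0232  0.2509] z 0.0122 tool y vs V deg -0.07 z [-0. -0. -1.] F [-0.2  0.1  0.3]
```

View pics/p1.png

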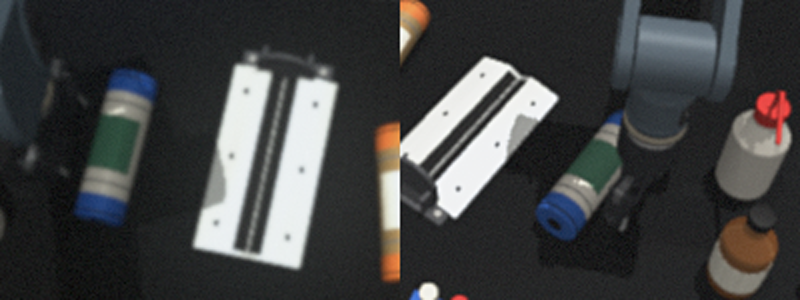

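The fingers stand beside the cartridge, clear of both bottles. I'll start pushing slowly along tool -x.

```bash
python3 -m handwheel '[[[0,0,0,-0.005,0,0,1],[0,0,0,-0.005,0,0,1],[0,0,0,-0.005,0,0,1],[0,0,0,-0.004,0,0,1],[0,0,0,-0.004,0,0,1],[0,0,0,-0.004,0,0,1],[0,0,0,-0.004,0,0,1],[0,0,0,-0.006,0,0,1],[0,0,0,-0.006,0,0,1],[0,0,0,-0.006,0,0,1],[0,0,0,-0.006,0,0,1],[0,0,0,-0.006,0,0,1],[0,0,0,-0.006,0,0,1],[0,0,0,-0.006,0,0,1],[0,0,0,-0.006,0,0,1]]]'
python3 - <<'E'
from h import *
st()
a=snapshot("top")[:,:,::-1][90:240,170:370];b=snapshot("scene")[:,:,::-1][160:310,280:480]
cv2.imwrite("pics/p2.png",cv2.resize(np.hstack([a,b]),None,fx=2,fy=2,interpolation=cv2.INTER_CUBIC))
E
```

```text
t: 6.32
tcp_pos: [0.5766, 0.2045, 0.0123]
tool_rot: [0.77, 0.639, 0.0, 0.0]
force: [0.2, 0.1, 0.5]
finger_gap: 1.0
gripper_force: 0.1
t 6.33 tcp cradle [-0.0233  0.1715] z 0.0123 tool y vs V deg -0.07 z [ 0.  0. -1.] F [0.2 0.1 0.5]
```

View pics/p2.png

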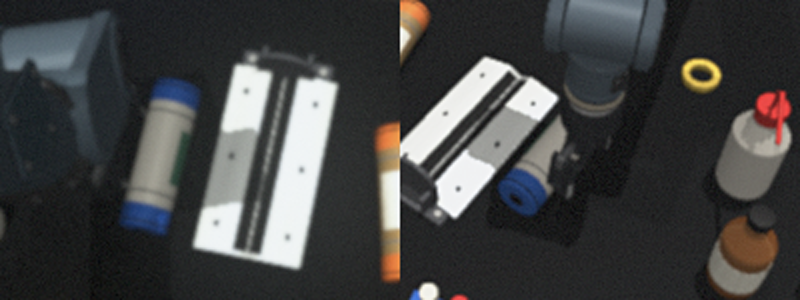

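The cartridge rolled about 58 mm and the label turned from the top to the right side, with negligible force, so it is rolling and not dragging. I'll continue to the ramp and then go slowly over the lip.

```bash
python3 -m handwheel '[[[0,0,0,-0.006,0,0,1],[0,0,0,-0.006,0,0,1],[0,0,0,-0.006,0,0,1],[0,0,0,-0.006,0,0,1],[0,0,0,-0.006,0,0,1],[0,0,0,-0.006,0,0,1],[0,0,0,-0.006,0,0,1],[0,0,0,-0.006,0,0,1],[0,0,0,-0.005,0,0,1],[0,0,0,-0.004,0,0,1],[0,0,0,-0.004,0,0,1],[0,0,0,-0.004,0,0,1],[0,0,0,-0.004,0,0,1],[0,0,0,-0.004,0,0,1],[0,0,0,-0.004,0,0,1],[0,0,0,-0.004,0,0,1]]]'
python3 -c "from h import *;st()"
```

```text
t: 8.43
tcp_pos: [0.5638, 0.1278, 0.0138]
tool_rot: [0.77, 0.638, 0.003, 0.0]
force: [1.9, 9.7, 5.9]
finger_gap: 1.003
gripper_force: 5.0
t 8.43 tcp cradle [-0.0218  0.0936] z 0.0138 tool y vs V deg -0.19 z [ 0.005  0.004 -1.   ] F [1.9 9.7 5.9]
```

```bash
python3 -m handwheel '[[[0,0,0,-0.004,0,0,1],[0,0,0,-0.004,0,0,1],[0,0,0,-0.004,0,0,1],[0,0,0,-0.003,0,0,1],[0,0,0,-0.003,0,0,1]]]'
python3 - <<'E'
from h import *
st()
a=snapshot("top")[:,:,::-1][90:240,170:370];b=snapshot("scene")[:,:,::-1][160:310,280:480]
cv2.imwrite("pics/p3.png",cv2.resize(np.hstack([a,b]),None,fx=2,fy=2,interpolation=cv2.INTER_CUBIC))
E
```

```text
t: 9.05
tcp_pos: [0.5601, 0.1098, 0.0136]
tool_rot: [0.77, 0.638, 0.003, 0.0]
force: [1.7, 9.8, 5.7]
finger_gap: 1.001
gripper_force: 4.8
t 9.05 tcp cradle [-0.0222  0.0754] z 0.0136 tool y vs V deg -0.19 z [ 0.004  0.003 -1.   ] F [1.7 9.8 5.7]
```

View pics/p3.png

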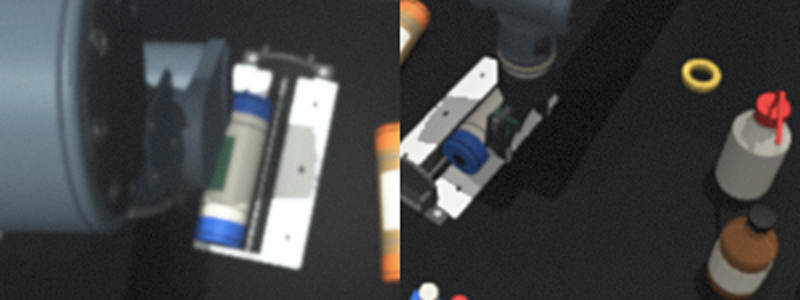

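The cartridge is on the ramp and parallel to the V, with a steady push of about 10 N. I'll ease it over the lip.

```bash
python3 -m handwheel '[[[0,0,0,-0.003,0,0,1],[0,0,0,-0.003,0,0,1],[0,0,0,-0.003,0,0,1],[0,0,0,-0.003,0,0,1],[0,0,0,-0.002,0,0,1],[0,0,0,-0.002,0,0,1],[0,0,0,0,0,0,1],[0,0,0,0,0,0,1]]]'
python3 -c "from h import *;st()"
```

```text
t: 10.15
tcp_pos: [0.5554, 0.0917, 0.0122]
tool_rot: [0.77, 0.639, -0.0, -0.0]
force: [-0.0, -0.4, 0.7]
finger_gap: 0.996
gripper_force: 0.0
t 10.15 tcp cradle [-0.0235  0.0567] z 0.0122 tool y vs V deg -0.08 z [-0. -0. -1.] F [-0.  -0.4  0.7]
```

The force vanished, so it has dropped into the V. I'll back off, rise, go round to the open near end with shut fingers, and check.

```bash
python3 -m handwheel '[[[0,0,0,0.01,0,0,1],[0,0,0,0.01,0,0,1],[0,0,0,0,0,-0.02,1],[0,0,0,0,0,-0.03,1],[0,0,0,0,0,-0.03,1],[0,0,0,0,0,-0.03,1],[0,0,0,-0.013,-0.023,0,0],[0,0,0,-0.013,-0.023,0,0],[0,0,0,-0.013,-0.023,0,0],[0,0,0,-0.013,-0.023,0,0],[0,0,0,-0.013,-0.023,0,0],[0,0,0,-0.012,-0.022,0,0],[0,0,0,0,0,0,0],[0,0,0,0,0,0,0]]]'
python3 - <<'E'
from h import *
st()
A1=snapshot("top")[:,:,::-1];B=snapshot("scene")[:,:,::-1]
cv2.imwrite("pics/t4.png",A1);cv2.imwrite("pics/s4.png",B)
cv2.imwrite("pics/p4.png",cv2.resize(np.hstack([A1[90:250,220:400],B[160:320,240:420]]),None,fx=2.2,fy=2.2,interpolation=cv2.INTER_CUBIC))
E
```

```text
t: 11.9
tcp_pos: [0.4121, 0.0614, 0.1226]
tool_rot: [0.769, 0.639, 0.001, 0.001]
force: [0.3, 0.1, 0.9]
finger_gap: -0.002
gripper_force: 0.0
t 11.9 tcp cradle [-0.1588  0.0006] z 0.1226 tool y vs V deg -0.05 z [ 0.003 -0.    -1.   ] F [0.3 0.1 0.9]
```

View pics/p4.png

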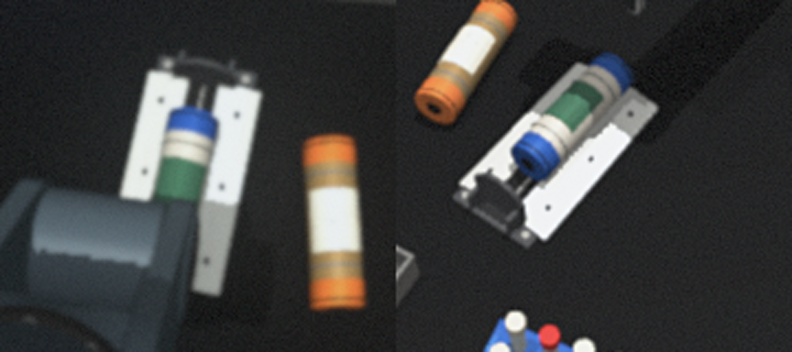

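It lies in the V with a clear gap to the plate. I'll descend behind its near end and push along the V.

```bash
python3 -m handwheel '[[[0,0,0,0,0,0.025,0],[0,0,0,0,0,0.025,0],[0,0,0,0,0,0.025,0],[0,0,0,0,0,0.0225,0],[0,0,0,0,0.005,0,0],[0,0,0,0,0.005,0,0],[0,0,0,0,0.005,0,0],[0,0,0,0,0.004,0,0],[0,0,0,0,0.004,0,0],[0,0,0,0,0.004,0,0],[0,0,0,0,0.005,0,0],[0,0,0,0,0.005,0,0],[0,0,0,0,0.005,0,0],[0,0,0,0,0.005,0,0],[0,0,0,0,0.005,0,0]]]'
python3 -c "from h import *;st()"
```

```text
t: 13.88
tcp_pos: [0.4551, 0.0527, 0.0252]
tool_rot: [0.769, 0.639, -0.004, -0.005]
force: [-9.8, 1.7, 10.7]
finger_gap: -0.001
gripper_force: 6.9
t 13.88 tcp cradle [-1.149e-01 -1.000e-04] z 0.0252 tool y vs V deg -0.04 z [-0.012  0.002 -1.   ] F [-9.8  1.7 10.7]
```

```bash
python3 -m handwheel '[[[0,0,0,0,0.004,0,0],[0,0,0,0,0.004,0,0],[0,0,0,0,0.003,0,0]]]'
python3 -c "from h import *;st()"
```

```text
t: 14.25
tcp_pos: [0.4662, 0.0506, 0.0252]
tool_rot: [0.769, 0.639, -0.004, -0.004]
force: [-9.2, 1.4, 10.2]
finger_gap: 0.002
gripper_force: 6.9
t 14.25 tcp cradle [-1.036e-01 -1.000e-04] z 0.0252 tool y vs V deg -0.04 z [-0.012  0.002 -1.   ] F [-9.2  1.4 10.2]
```

```bash
python3 -m handwheel '[[[0,0,0,0,0.004,0,0],[0,0,0,0,0.003,0,0],[0,0,0,0,0.003,0,0],[0,0,0,0,0.002,0,0]]]'
python3 - <<'E'
from h import *
st();A1=snapshot("top")[:,:,::-1];B=snapshot("scene")[:,:,::-1]
cv2.imwrite("pics/s5.png",B)
cv2.imwrite("pics/p5.png",np.hstack([cv2.resize(A1[100:180,270:350],(400,400),interpolation=cv2.INTER_CUBIC),cv2.resize(B[200:280,260:340],(400,400),interpolation=cv2.INTER_CUBIC)]))
E
```

```text
t: 14.75
tcp_pos: [0.4781, 0.0484, 0.0252]
tool_rot: [0.769, 0.639, -0.004, -0.004]
force: [-8.4, 1.4, 10.1]
finger_gap: 0.001
gripper_force: 6.9
t 14.75 tcp cradle [-0.0916 -0.0001] z 0.0252 tool y vs V deg -0.05 z [-0.012  0.002 -1.   ] F [-8.4  1.4 10.1]
```

View pics/p5.png

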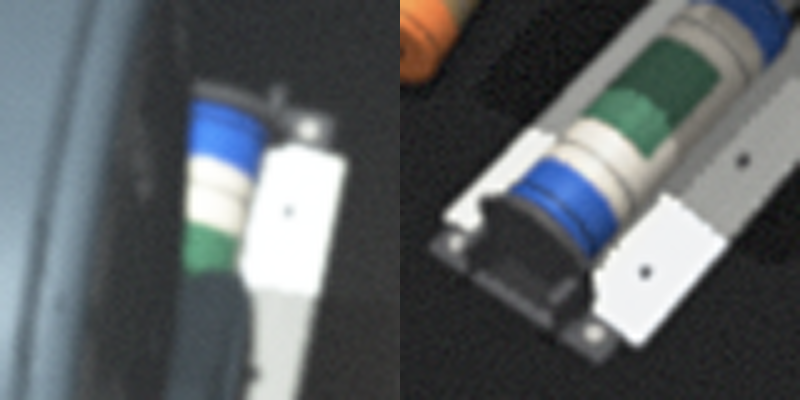

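The far end is close to the plate but not yet on it. I'll push on in small steps until the force rises.

```bash
python3 -m handwheel '[[[0,0,0,0,0.002,0,0],[0,0,0,0,0.002,0,0]]]'; python3 -c "from h import *;st()"
```

```text
t: 15.1
tcp_pos: [0.481, 0.0478, 0.0251]
tool_rot: [0.769, 0.639, -0.005, -0.005]
force: [-11.7, 2.7, 12.9]
finger_gap: -0.001
gripper_force: 8.7
t 15.1 tcp cradle [-0.0886 -0.0001] z 0.0251 tool y vs V deg -0.04 z [-0.014  0.002 -1.   ] F [-11.7   2.7  12.9]
```

```bash
python3 -m handwheel '[[[0,0,0,0,0.002,0,0]]]'; python3 -c "from h import *;st()"
```

```text
t: 15.22
tcp_pos: [0.4809, 0.0479, 0.0251]
tool_rot: [0.769, 0.639, -0.006, -0.007]
force: [-15.1, 3.5, 16.0]
finger_gap: 0.002
gripper_force: 10.7
t 15.22 tcp cradle [-0.0887 -0.0001] z 0.0251 tool y vs V deg -0.03 z [-0.018  0.003 -1.   ] F [-15.1   3.5  16. ]
```

```bash
python3 -m handwheel '[[[0,0,0,0,0.0015,0,0]]]'; python3 -c "from h import *;st()"
```

```text
t: 15.35
tcp_pos: [0.4808, 0.0479, 0.0251]
tool_rot: [0.769, 0.639, -0.007, -0.008]
force: [-16.7, 2.9, 18.4]
finger_gap: -0.002
gripper_force: 11.8
t 15.35 tcp cradle [-0.0888 -0.0001] z 0.0251 tool y vs V deg -0.02 z [-0.021  0.003 -1.   ] F [-16.7   2.9  18.4]
```

The tool has stopped at -88.8 mm while the force keeps rising, so the end is on the plate. I'll back straight off, then rise clear.

```bash
python3 -m handwheel '[[[0,0,0,0,-0.002,0,0],[0,0,0,0,-0.002,0,0],[0,0,0,0,-0.003,0,0],[0,0,0,0,-0.005,0,0],[0,0,0,0,-0.01,0,0],[0,0,0,0,-0.01,0,0],[0,0,0,0,-0.01,0,0],[0,0,0,0,0,-0.03,0],[0,0,0,0,0,-0.035,0],[0,0,0,0,0,-0.035,0],[0,0,0,0,0,-0.035,0],[0,0,0,0,0,-0.035,0],[0,0,0,0.03,0,0,0],[0,0,0,0.035,0,0,0],[0,0,0,0.035,0,0,0],[0,0,0,0.035,0,0,0],[0,0,0,0.035,0,0,0],[0,0,0,0.03,0,0,0],[0,0,0,0,0,0,0],[0,0,0,0,0,0,0]]]'
python3 - <<'E'
from h import *
st();ims={n:snapshot(n)[:,:,::-1].copy() for n in P}
seat=CR+.025*U
def blue(im):
    b,g,r=[c.astype(int) for c in cv2.split(cv2.resize(im,None,fx=4,fy=4,interpolation=cv2.INTER_CUBIC))];return ((b>60)&(b-r>35)&(b-g>15)).astype(np.uint8)
for n in P:
    cv2.imwrite(f"pics/end_{n}.png",ims[n]);roi=cv2.dilate(fill(n,cyl([*seat,.036,A])),np.ones((41,41)))
    m=blue(ims[n])*roi;k,l,s,c=cv2.connectedComponentsWithStats(m)
    for i in range(1,k):
        if s[i,4]>300: print(n,"blob px",((c[i]+.5)/4-.5).round(1),s[i,4])
    ax=lambda d:np.r_[seat+d*U,.066]
    print(n,"axis-top px near end, seat, far end",proj(n,[ax(-.095),ax(0),ax(.095)]).round(1).tolist())
    # profile along the top line: where blue starts and ends, mm from seat
    ds=np.arange(-.13,.13,.0005);q=((proj(n,[ax(d) for d in ds])+.5)*4-.5).round().astype(int);on=m[q[:,1],q[:,0]]
    e=np.flatnonzero(np.diff(on.astype(int)));print(n,"blue edges mm",(ds[e]*1e3).round(1))
E
```

```text
t: 17.85
tcp_pos: [0.486, 0.2496, 0.1943]
tool_rot: [0.769, 0.639, -0.001, -0.0]
force: [0.8, 0.2, 0.7]
finger_gap: -0.002
gripper_force: 0.0
t 17.85 tcp cradle [-0.1206  0.1992] z 0.1943 tool y vs V deg -0.05 z [-0.002 -0.001 -1.   ] F [0.8 0.2 0.7]
top blob px [311.4 125.3] 4067
top blob px [297.8 188.2] 4798
top axis-top px near end, seat, far end [[295.6, 192.2], [303.8, 154.9], [311.7, 118.9]]
top blue edges mm [-99.5 -67.   65.   96. ]
scene blob px [329.1 201.9] 2547
scene blob px [293.  240.4] 3281
scene axis-top px near end, seat, far end [[329.6, 195.3], [309.2, 216.9], [286.8, 240.6]]
scene blue edges mm [-92.5 -65.   67.5  96.5]
```

The inner cap edges put the centre within about 1 mm of the seat in both views (-67/+65 mm in top, -65/+67.5 mm in scene). The robot is clear, so I'm handing in.

```bash
python3 -c "
from station import *
print(sign_off())"
```

```text
the job is handed in; nothing more can be done
None
```

I rolled the fresh cartridge along the bench and into the V, pushed it along until the force rose at the end plate, moved the robot clear and handed in at about 18 s; both cameras put its centre within about 1 mm of the seat along the V, but sign-off returned no verdict.

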